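# Test a donated pedal bin

## Robot

A 7-joint arm with a two-finger parallel gripper is mounted at the origin on the work surface. World frame = base frame: x ahead of the robot, y to its left, z up, the work surface at z = 0. Lengths are in mm, angles in rad, forces in N, time in s.
With the tool pointing down it reaches from about 400 to 850 mm from the base axis. Payload 4.5 kg.
Tool frame: the origin (TCP) lies on the centre line of the jaws, within the pads' length; the fingertips stand 22 mm ahead of it and the grasp point (between the pads) lies 3 mm ahead of it (r.tip_reach is the distance from the TCP to the fingertips, in mm); z points along the fingers, y is the line along which they close (so a half turn about z gives the same grasp; the last joint's range is limited). The gripper opens to 88 mm and grips with 3 to 60 N. Pads are 18 mm wide; open, the fingers measure 123 mm over their backs; the gripper's body (75 mm by 187 mm) begins 45 mm behind the grasp point.
Start: joints at [-1.136, 0.689, -0.195, 1.565, 0.157, 0.902, -0.215], TCP at [243.83, 575.498, 260.743] pointing down, gripper open.
Joint ranges: [-3.01, 3.01], [-0.46, 2.08], [-1.47, 1.51], [0.13, 2.56], [-1, 4.14], [0.04, 2.09], [-2.66, 2.66]. Speed limits (rad/s): [2.57, 2.57, 3.14, 3.14, 3.14, 3.14, 3.14].

## Interface

Orientations are given as a 3x3 rotation matrix whose columns are the frame's x, y, z axes.
In Python, from plant import r gives the robot as it stands.
- The arm moves only by the shell command python3 -m creep 'ROWS' [FORCE]. ROWS is a JSON object of lists of equal length, an entry for each row: "delta_pos": the shift along the tool's x, y, z in units of 40 mm (1.0 is 40 mm), a list of three; "turn": the turn, a rotation vector about the tool's x, y, z in units of 5 degrees (1.0 is 5 degrees), a list of three; "hand": the opening in per cent of the stroke, from 0 (shut) to 100 (fully open). In form: {"delta_pos": [[tx, ty, tz], ...], "turn": [[rx, ry, rz], ...], "hand": [hand, ...]}. A call has 1 to 20 rows; each row shifts and turns the commanded pose from where the row before left it, along the tool's axes as they then stand; what a row does not reach is not made up. A row lasts 1/12 s, in which the tool goes at most 41.7 mm and 7.16 degrees, less where a joint would pass 70% of its speed; a pose out of reach is approached as far as the arm can. A call is refused whole if a number of a shift passes 1 or a number of a turn 1, either way. A call with a gripper value outside its range is refused whole. The fingers move at their own pace and stop on an object; FORCE is the grip in N (left out, the last holds). Time passes only in rows, so rows that do not move let the fingers close. It gives the time, the measured TCP pose, the force and the opening at its end, in the units of the state.
- r.state(): the state, without advancing time (a new reading comes with each control period).
- r.camera(name): name is "side" or "top" or "wrist"; returns a dict with "img" (400x640x3 uint8, red, green, blue), "vfov" (degrees; the focal length in pixels is half the picture's height over the tangent of half this angle, whatever the lens; pixels are square), "cx", "cy" (the principal point, pixels), "world_from_camera" (4x4, takes a point from camera to world coordinates); the wrist camera has in their place "T_tool_cam" (4x4, takes a point from camera to tool coordinates, whose origin is the TCP and whose axes are the flange's). Camera axes: x right, y down, z forward; pixel columns grow to the right and rows downward; lengths in mm; the calibration is good to about 2 mm. The wrist camera is an equidistant fisheye: a pixel r from the principal point sees the ray r / f radians off the axis. A picture is of the moment at which its call begins: read the wrist's pose just before it. There is no depth.
- r.hand_in(): hands the job in, once; it reports no verdict.
The state is a dict: "clock": time; "joint_positions": joint angles; "dq": joint speeds; "effort": joint torques, N m; "eef_pos": TCP position; "orientation": TCP orientation; "ft_force": force on the tool from outside, world axes, zero at the start; "ft_torque": the same for the moment, N m; "gripper_width": finger opening in mm.
Only numpy, scipy, OpenCV 4.12 (cv2) and the standard library are available. Lean on these libraries where they do the work, as an engineer would, in place of code of your own. Each camera call takes 0.05 s, during which the arm holds its last target. There are 200 camera calls.

## Task

Check that the donated pedal bin works before it goes on the shelf: press its pedal all the way down so that the lid swings fully open, keep it open for at least two seconds, then ease the pedal up so that the lid comes down shut without slamming. Work the bin by its pedal alone, never touching the lid, leave it standing where it is, not shoved, tipped or lifted, and do not disturb the mug, tumbler and tape around it.

Things in the scene. Friction and masses are not known exactly. Their poses are not given: they have to be found in the camera images.
- bin: Loose pedal bin, 1.7 kg: upright steel cylinder 200 mm across on a black base 206 mm across, 50 mm high; 291 mm high with its lid shut. Origin: centre of the underside. z up; x points from pedal (front) to lid hinge (back), so the pedal sticks out on the -x side. Pushed sideways it slides; more than about 25 N down on the pedal tips it.
- pedal_tread (a point): Place to press, on top of the pedal (a level steel plate 66 mm wide with black rubber ribs): mid-width, 156 mm in front of the bin's axis, 39 mm above the table when up. The plate's outer edge is 176 mm from the axis. The bin's wall, 100 mm from the axis, rises behind it to 291 mm: lean the hand away from the bin or use the outer part. The point moves with the pedal.
- pedal (a joint): Turn of the pedal lever: 0 up, 0.165 rad at its lower stop, place to press 21 mm lower. Pivot across the bin inside its base, 30 mm in front of the axis, 30 mm up. Its tail lifts a rod behind the bin that opens the lid; both always move together. Pressing takes 6 to 12 N all the way (lid's weight and a light return spring); let go, it snaps up and the lid slams.
- lid (a joint): Opening of the lid about the hinge at the back of the rim: 0 shut, 1.25 rad fully open (pedal at its stop); 7.6 times the pedal's turn, so 1 mm at the place to press is about 0.06 rad. Falling shut at over 5 rad/s is a slam: ease the pedal up at 30 mm/s or slower.
- lid_dome: The lid, a steel dome 209 mm across, 27 mm high. Origin: on its own axis, 4 mm above its lower rim (268 mm above the table when shut), 126 mm from the hinge line; with the lid shut its axes are the bin's. Not to be touched.
- mug: Bystander, loose: white mug 82 mm across, 95 mm high, handle at its +y side. Origin: centre of its underside.
- tumbler: Bystander, loose: green glass tumbler 72 mm across, 85 mm high. Origin: centre of its underside.
- tape: Bystander, loose: roll of brown packing tape lying flat, 104 mm across, 48 mm high. Origin: centre of its underside.

How it is judged:
By the outcome, as a careful person would: the job done as asked, in the order asked, and still so for the second after the job is handed in, with the robot touching nothing.
It also fails if it takes over 53 s, if anything falls off the work surface, if the arm or the gripper's body presses on something with over 40 N, if the wrist force passes 120 N, or if a joint passes its speed limit or range.

## Working session

There is one attempt and no reset: what is moved stays moved. The work goes in short steps, Python scripts to look and compute and a shell command to move; the robot and the scene stay as the last step left them, time stands still between calls to the robot, and variables do not carry over. Pictures are saved under pics/ and viewed, on a budget of 10 in all, crops included, one or two more only if the job needs it, and the job is handed in when it is done.

```bash
mkdir -p pics
python3 - <<'E'
from plant import r
import cv2,numpy as np
s=r.state();print({k:np.round(v,3).tolist() for k,v in s.items()})
ims=[]
for n in("top","side"):
    c=r.camera(n);print(n,c["vfov"],c["cx"],c["cy"],np.round(c["world_from_camera"],4).tolist())
    cv2.imwrite(f"pics/{n}.png",c["img"][:,:,::-1])
E
```

```text
{'clock': 0.0, 'joint_positions': [-1.136, 0.69, -0.194, 1.566, 0.157, 0.903, -0.215], 'dq': [-0.001, -0.0, -0.001, 0.001, -0.001, -0.002, -0.001], 'effort': [0.0, -52.754, -1.267, -15.343, -0.053, 0.007, 0.0], 'eef_pos': [243.672, 574.905, 259.904], 'orientation': [[-0.921, 0.39, -0.001], [0.39, 0.921, -0.002], [-0.0, -0.002, -1.0]], 'ft_force': [0.298, 0.828, -0.591], 'ft_torque': [0.059, 0.02, 0.01], 'gripper_width': 87.874}
top 44.15819058463188 316.6864988482962 204.33448953726884 [[0.0228, -0.9934, 0.112, 459.4929], [-0.9995, -0.0249, -0.0177, 15.9236], [0.0204, -0.1115, -0.9936, 1278.8864], [0.0, 0.0, 0.0, 1.0]]
side 53.08007288092084 314.18678076977505 197.6497311764247 [[0.3061, -0.8977, 0.3169, 284.1092], [-0.9519, -0.2851, 0.1118, -93.3625], [-0.01, -0.3359, -0.9419, 1129.5931], [0.0, 0.0, 0.0, 1.0]]
```

View pics/top.png

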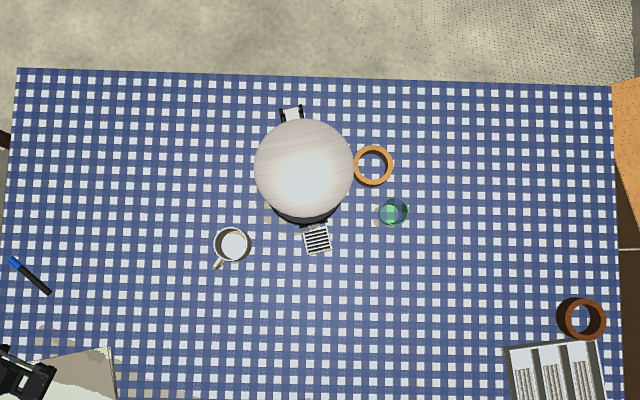

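View pics/side.png

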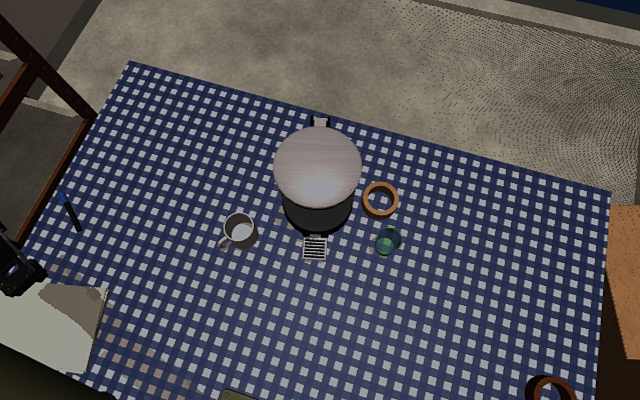

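Top view: lid disc centred near (304,167), ribbed pedal near (317,241), hinge at (292,113), mug (231,244), tumbler (393,212), tape (373,165). Side view: pedal near (315,248). Next I cast rays.

```bash
cat > h.py <<'E'
from plant import r
import numpy as np,cv2
def ray(c,u,v):
    f=200/np.tan(np.radians(c["vfov"])/2);T=c["world_from_camera"]
    return T[:3,3],T[:3,:3]@np.array([(u-c["cx"])/f,(v-c["cy"])/f,1])
def plane(c,u,v,z):
    o,d=ray(c,u,v);return o+d*(z-o[2])/d[2]
E
python3 - <<'E'
from h import *
out=[]
for n,box,lid,px in(("top",(285,215,350,265),(245,110,365,225),dict(mug=(232,245),tumb=(393,212),tape=(373,165))),("side",(285,228,345,270),(265,120,370,212),dict(mug=(240,230),tumb=(388,241),tape=(381,199)))):
    c=r.camera(n);im=c["img"];hsv=cv2.cvtColor(im,cv2.COLOR_RGB2HSV)
    low=((hsv[...,1]<60)&(hsv[...,2]>70)).astype(np.uint8)
    x0,y0,x1,y1=lid;m=np.zeros_like(low);m[y0:y1,x0:x1]=low[y0:y1,x0:x1]
    m=cv2.morphologyEx(m,cv2.MORPH_OPEN,np.ones((13,13),np.uint8))
    k=max(cv2.findContours(m,0,2)[0],key=cv2.contourArea)[:,0]
    P=np.array([plane(c,u,v,264)[:2] for u,v in k])
    A=np.c_[2*P,np.ones(len(P))];q=np.linalg.lstsq(A,(P**2).sum(1),rcond=None)[0]
    print(n,"lid c",q[:2].round(1),"d",2*np.sqrt(q[2]+q[0]**2+q[1]**2),"box",cv2.boundingRect(k))
    for a,(u,v) in px.items():print(a,plane(c,u,v,dict(mug=95,tumb=85,tape=48)[a]).round(0))
    x0,y0,x1,y1=box
    g=np.zeros_like(low);g[y0:y1,x0:x1]=(hsv[y0:y1,x0:x1,1]<70)
    g=cv2.morphologyEx(g,cv2.MORPH_OPEN,np.ones((5,5),np.uint8))
    out.append(cv2.resize(im[y0-5:y1+5,x0-5:x1+5],None,fx=6,fy=6,interpolation=cv2.INTER_CUBIC))
h=max(o.shape[0] for o in out)
o=np.hstack([cv2.copyMakeBorder(i,0,h-i.shape[0],0,0,0) for i in out]);print([i.shape for i in out]);cv2.imwrite("pics/crop.png",o[:,:800 if o.shape[1]<=800 else None][:,:,::-1])
E
```

```text
top lid c [653.   27.5] d 211.54358306797863 box (253, 110, 101, 108)
mug [490. 195.  95.]
tumb [ 580. -192.   85.]
tape [ 702. -147.   48.]
side lid c [655.1  28.5] d 210.00012128233467 box (273, 126, 89, 82)
mug [485. 190.  95.]
tumb [ 578. -194.   85.]
tape [ 702. -148.   48.]
[(360, 450, 3), (312, 420, 3)]
```

View pics/crop.png

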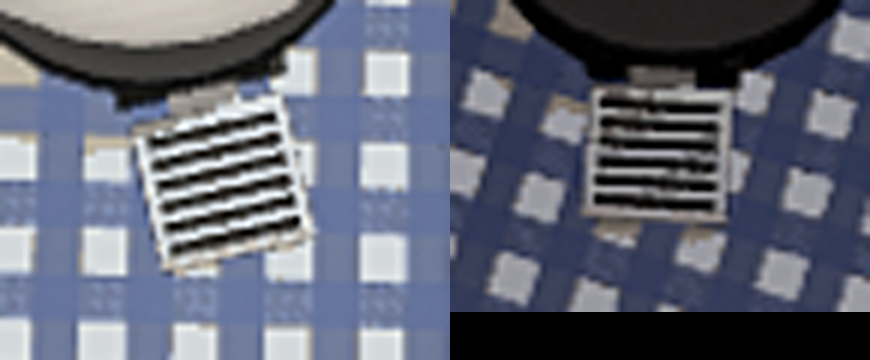

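The crop shows the pedal plate: top corners at about (303,231), (326,226), (331,248), (308,255), and a clear plate in the side view too.

Run:
```python
from h import *
K={"top":((280,210),[(140,130),(280,95),(310,232),(168,270)]),"side":((280,223),[(142,85),(283,90),(277,218),(133,213)])}
L=np.array([654,28.])
for n,(o,q) in K.items():
    c=r.camera(n)
    P=np.array([plane(c,o[0]+(x+.5)/6-.5,o[1]+(y+.5)/6-.5,39)[:2] for x,y in q])
    C=P.mean(0);d=L-C
    e=(P[0]+P[1]-P[2]-P[3])/2;w=(P[1]+P[2]-P[0]-P[3])/2
    print(n,P.round(0).tolist(),"ctr",C.round(1),"dist",np.hypot(*d).round(1),"yaw axis",np.degrees(np.arctan2(d[1],d[0])).round(1),"len yaw",np.degrees(np.arctan2(e[1],e[0])).round(1),"wid yaw+90",np.degrees(np.arctan2(w[1],w[0])).round(1)+90,np.hypot(*e),np.hypot(*w))
```

```text
top [[530.0, 27.0], [546.0, -31.0], [489.0, -45.0], [472.0, 14.0]] ctr [509.6  -9. ] dist 149.1 yaw axis 14.4 len yaw 13.2 wid yaw+90 15.799999999999997 59.10079141700455 60.964725453793925
side [[531.0, 30.0], [549.0, -34.0], [491.0, -49.0], [473.0, 15.0]] ctr [511.1  -9.5] dist 147.8 yaw axis 14.7 len yaw 14.5 wid yaw+90 15.700000000000003 60.107249263182275 65.78729992627231
```

Bin axis is at about (654,28), facing 14.5°, so the tread is at about (503,-11). I'll turn the tool so its y is tangent to the bin, lean the hand 15° away, and close the fingers.

```bash
python3 -m creep '{"delta_pos":[[0,0,0],[0,0,0],[0,0,0],[0,0,0],[0,0,0],[0,0,0],[0,0,0],[0,0,0],[0,0,0],[0,0,0],[0,0,0],[0,0,0]],"turn":[[0,0,-1],[0,0,-1],[0,0,-1],[0,0,-1],[0,0,-1],[0,0,-1],[0,0,-1],[0,0,-0.5],[0,-1,0],[0,-1,0],[0,-1,0],[0,0,0]],"hand":[0,0,0,0,0,0,0,0,0,0,0,0]}' 20
cat >> h.py <<'E'
L=np.array([654,28.]);yaw=np.radians(14.5);a=np.array([np.cos(yaw),np.sin(yaw)])
def tell(d,ztip):
    "shift (tool axes, units of 40 mm) bringing the fingertip centre to d mm before the bin axis, height ztip"
    s=r.state();R=np.array(s["orientation"]);p=np.array(s["eef_pos"]);tip=p+R[:,2]*r.tip_reach
    t=np.r_[L-d*a,ztip]
    print("R",R.round(3).tolist(),"tip",tip.round(1),"tip d",((L-tip[:2])@a).round(1),"lat",np.cross(a,tip[:2]-L).round(1),"F",np.round(s["ft_force"],1),"t",round(s["clock"],2),"w",s["gripper_width"])
    print("tool shift",(R.T@(t-tip)/40).round(3),"down/unit",(R.T@[0,0,-1]).round(3),"q",np.round(s["joint_positions"],2))
E
python3 -W ignore -c "from h import *;tell(195,160)"
```

```text
clock: 1.3
eef_pos: [238.6, 575.8, 260.4]
orientation: [[-0.933, -0.259, 0.25], [-0.25, 0.966, 0.066], [-0.258, -0.001, -0.966]]
ft_force: [-1.9, -0.6, -0.2]
gripper_width: 10.3
R [[-0.933, -0.259, 0.25], [-0.25, 0.966, 0.066], [-0.258, -0.001, -0.966]] tip [244.1 577.2 239.1] tip d 259.3 lat 634.3 F [-1.9 -0.6 -0.2] t 1.3 w 10.33102970164106
tool shift [ -0.909 -15.87    2.3  ] down/unit [0.258 0.001 0.966] q [-1.25  0.64 -0.2   1.72  0.53  0.75  0.04]
```

```bash
python3 -m creep '{"delta_pos":[[-0.05,-0.9,0.12],[-0.05,-0.9,0.12],[-0.05,-0.9,0.12],[-0.05,-0.9,0.12],[-0.05,-0.9,0.12],[-0.05,-0.9,0.12],[-0.05,-0.9,0.12],[-0.05,-0.9,0.12],[-0.05,-0.9,0.12],[-0.05,-0.9,0.12],[-0.05,-0.9,0.12],[-0.05,-0.9,0.12],[-0.05,-0.9,0.12],[-0.05,-0.9,0.12],[-0.05,-0.9,0.12],[-0.05,-0.9,0.12],[-0.05,-0.9,0.12],[-0.05,-0.5,0.12],[0,0,0],[0,0,0]],"turn":[[0,0,0],[0,0,0],[0,0,0],[0,0,0],[0,0,0],[0,0,0],[0,0,0],[0,0,0],[0,0,0],[0,0,0],[0,0,0],[0,0,0],[0,0,0],[0,0,0],[0,0,0],[0,0,0],[0,0,0],[0,0,0],[0,0,0],[0,0,0]],"hand":[0,0,0,0,0,0,0,0,0,0,0,0,0,0,0,0,0,0,0,0]}'
python3 -W ignore -c "from h import *;tell(170,75)"
```

```text
clock: 2.97
eef_pos: [438.4, 35.2, 195.3]
orientation: [[-0.938, -0.245, 0.246], [-0.239, 0.97, 0.054], [-0.252, -0.008, -0.968]]
ft_force: [0.5, 0.4, -0.6]
gripper_width: 0.4
R [[-0.938, -0.245, 0.246], [-0.239, 0.97, 0.054], [-0.252, -0.008, -0.968]] tip [443.8  36.4 174. ] tip d 201.4 lat 60.8 F [ 0.5  0.4 -0.6] t 2.97 w 0.44462500742067784
tool shift [-0.143 -1.495  2.607] down/unit [0.252 0.008 0.968] q [-0.05  0.55 -0.19  2.39  2.01  0.11 -0.39]
```

```bash
python3 -m creep '{"delta_pos":[[-0.05,-0.4,0],[-0.05,-0.4,0],[-0.05,-0.4,0],[0,-0.3,0.4],[0,0,0.4],[0,0,0.4],[0,0,0.4],[0,0,0.2],[0,0,0],[0,0,0]],"turn":[[0,0,0],[0,0,0],[0,0,0],[0,0,0],[0,0,0],[0,0,0],[0,0,0],[0,0,0],[0,0,0],[0,0,0]],"hand":[0,0,0,0,0,0,0,0,0,0]}'
python3 -W ignore - <<'E'
from h import *
tell(153,60)
o=[]
for n,(x,y) in(("top",(240,100)),("side",(240,110))):
    im=r.camera(n)["img"][y:y+180,x:x+160];o.append(cv2.resize(im,None,fx=2.5,fy=2.5))
cv2.imwrite("pics/near.png",np.hstack(o)[:,:,::-1])
E
```

```text
clock: 3.8
eef_pos: [471.4, -6.0, 127.2]
orientation: [[-0.937, -0.251, 0.243], [-0.245, 0.968, 0.055], [-0.249, -0.008, -0.968]]
ft_force: [0.6, 0.3, 1.0]
gripper_width: 0.6
R [[-0.937, -0.251, 0.243], [-0.245, 0.968, 0.055], [-0.249, -0.008, -0.968]] tip [476.8  -4.8 105.9] tip d 179.8 lat 12.6 F [0.6 0.3 1. ] t 3.8 w 0.5617409960910392
tool shift [-0.362 -0.306  1.28 ] down/unit [0.249 0.008 0.968] q [ 0.27  0.77 -0.53  2.34  2.01  0.36 -0.25]
```

View pics/near.png

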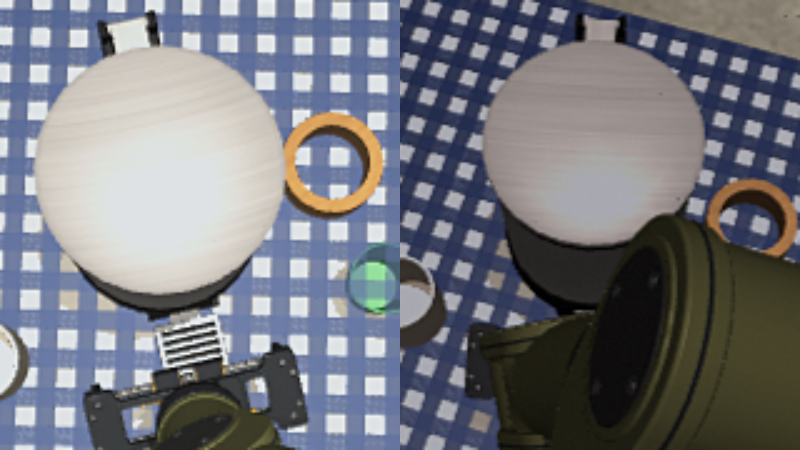

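The crop shows the hand squarely in front of the pedal, with the lid, mug, tumbler and tape clear. Moving over the tread.

```bash
python3 -m creep '{"delta_pos":[[-0.12,-0.1,0.3],[-0.12,-0.1,0.3],[-0.12,-0.1,0.3],[0,0,0.3],[0,0,0.1],[0,0,0],[0,0,0]],"turn":[[0,0,0],[0,0,0],[0,0,0],[0,0,0],[0,0,0],[0,0,0],[0,0,0]],"hand":[0,0,0,0,0,0,0]}'
python3 -W ignore - <<'E'
from h import *
tell(153,39)
c=r.camera("wrist");cv2.imwrite("pics/w1.png",c["img"][:,:,::-1])
E
```

```text
clock: 4.48
eef_pos: [500.4, -11.8, 81.1]
orientation: [[-0.937, -0.25, 0.244], [-0.244, 0.968, 0.055], [-0.25, -0.008, -0.968]]
ft_force: [0.9, 0.4, 0.1]
gripper_width: 0.2
R [[-0.937, -0.25, 0.244], [-0.244, 0.968, 0.055], [-0.25, -0.008, -0.968]] tip [505.8 -10.6  59.8] tip d 153.2 lat -0.3 F [0.9 0.4 0.1] t 4.48 w 0.22451551142926945
tool shift [0.125 0.012 0.504] down/unit [0.25  0.008 0.968] q [ 0.29  0.89 -0.54  2.27  2.07  0.42 -0.26]
```

View pics/w1.png

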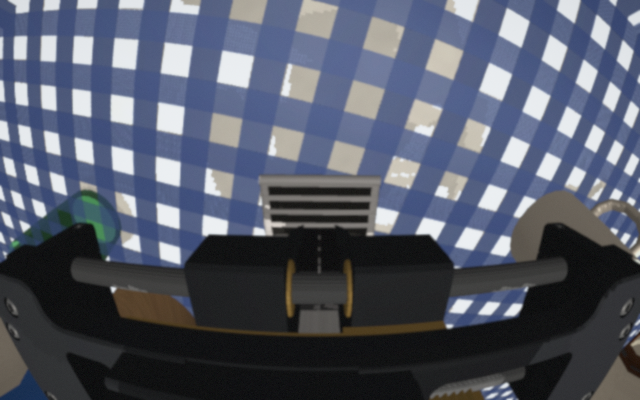

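Wrist view: the fingertips are centred over the ribbed plate, with the plate's outer edge at (320,178). Lowering straight down to contact.

```bash
python3 -m creep '{"delta_pos":[[0.02,0,0.08],[0.02,0,0.08],[0.02,0,0.08],[0.02,0,0.08],[0.02,0,0.08],[0.01,0,0.04],[0.01,0,0.04],[0,0,0],[0,0,0]],"turn":[[0,0,0],[0,0,0],[0,0,0],[0,0,0],[0,0,0],[0,0,0],[0,0,0],[0,0,0],[0,0,0]],"hand":[0,0,0,0,0,0,0,0,0]}'
python3 -W ignore -c "from h import *;tell(153,18)"
```

```text
clock: 5.28
eef_pos: [500.7, -12.2, 60.8]
orientation: [[-0.937, -0.249, 0.244], [-0.244, 0.968, 0.055], [-0.25, -0.008, -0.968]]
ft_force: [-1.6, -0.9, 5.1]
gripper_width: 0.3
R [[-0.937, -0.249, 0.244], [-0.244, 0.968, 0.055], [-0.25, -0.008, -0.968]] tip [506.  -11.   39.5] tip d 153.0 lat -0.7 F [-1.6 -0.9  5.1] t 5.28 w 0.25985743563526975
tool shift [0.134 0.023 0.521] down/unit [0.25  0.008 0.968] q [ 0.31  0.94 -0.57  2.27  2.12  0.47 -0.29]
```

Contact at about 5 N. Pressing about 16 mm at 1 mm per row.

```bash
python3 -m creep '{"delta_pos":[[0.006,0,0.024],[0.006,0,0.024],[0.006,0,0.024],[0.006,0,0.024],[0.006,0,0.024],[0.006,0,0.024],[0.006,0,0.024],[0.006,0,0.024],[0.006,0,0.024],[0.006,0,0.024],[0.006,0,0.024],[0.006,0,0.024],[0.006,0,0.024],[0.006,0,0.024],[0.006,0,0.024],[0.006,0,0.024],[0,0,0],[0,0,0]],"turn":[[0,0,0],[0,0,0],[0,0,0],[0,0,0],[0,0,0],[0,0,0],[0,0,0],[0,0,0],[0,0,0],[0,0,0],[0,0,0],[0,0,0],[0,0,0],[0,0,0],[0,0,0],[0,0,0],[0,0,0],[0,0,0]],"hand":[0,0,0,0,0,0,0,0,0,0,0,0,0,0,0,0,0,0]}'
python3 -W ignore - <<'E'
from h import *
tell(153,18)
o=[]
for n in("top","side"):
    im=r.camera(n)["img"][60:260,200:400];o.append(cv2.resize(im,None,fx=2,fy=2))
cv2.imwrite("pics/p1.png",np.hstack(o)[:,:,::-1])
E
```

```text
clock: 6.78
eef_pos: [500.8, -12.2, 45.0]
orientation: [[-0.937, -0.25, 0.244], [-0.244, 0.968, 0.055], [-0.25, -0.008, -0.968]]
ft_force: [-1.8, -0.2, 4.6]
gripper_width: 0.6
R [[-0.937, -0.25, 0.244], [-0.244, 0.968, 0.055], [-0.25, -0.008, -0.968]] tip [506.2 -11.   23.7] tip d 152.9 lat -0.8 F [-1.8 -0.2  4.6] t 6.78 w 0.5593808493415824
tool shift [0.038 0.021 0.138] down/unit [0.25  0.008 0.968] q [ 0.32  0.99 -0.59  2.27  2.16  0.51 -0.31]
```

View pics/p1.png

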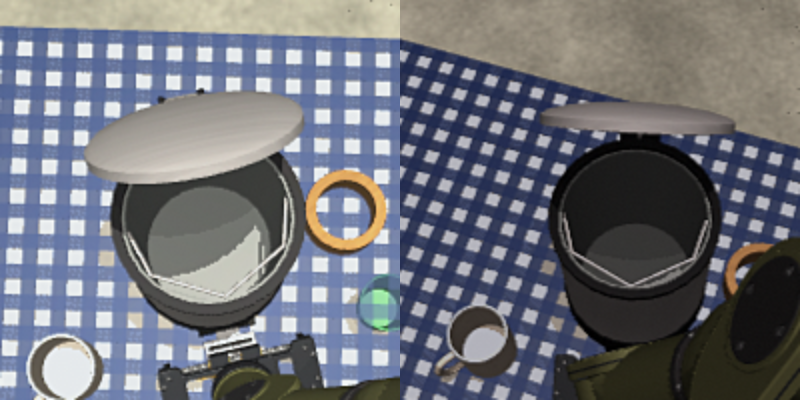

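The lid is well up and the bin hasn't moved. Creeping on toward the stop while watching the force.

```bash
python3 -m creep '{"delta_pos":[[0.006,0,0.024],[0.006,0,0.024],[0.006,0,0.024],[0.006,0,0.024],[0,0,0]],"turn":[[0,0,0],[0,0,0],[0,0,0],[0,0,0],[0,0,0]],"hand":[0,0,0,0,0]}'
for i in 1; do python3 -W ignore -c "from h import *;tell(153,18)"; done
```

```text
clock: 7.3
eef_pos: [501.1, -12.2, 40.9]
orientation: [[-0.937, -0.25, 0.244], [-0.244, 0.968, 0.055], [-0.25, -0.008, -0.968]]
ft_force: [-1.4, 0.0, 4.4]
gripper_width: 0.2
R [[-0.937, -0.25, 0.244], [-0.244, 0.968, 0.055], [-0.25, -0.008, -0.968]] tip [506.4 -11.   19.6] tip d 152.6 lat -0.8 F [-1.4  0.   4.4] t 7.3 w 0.23424398687242898
tool shift [0.019 0.021 0.035] down/unit [0.25  0.008 0.968] q [ 0.32  1.   -0.59  2.27  2.17  0.52 -0.32]
```

```bash
python3 -m creep '{"delta_pos":[[0.006,0,0.024],[0,0,0]],"turn":[[0,0,0],[0,0,0]],"hand":[0,0]}'|grep -E "eef|force"
python3 -m creep '{"delta_pos":[[0.006,0,0.024],[0,0,0]],"turn":[[0,0,0],[0,0,0]],"hand":[0,0]}'|grep -E "eef|force"
```

```text
eef_pos: [501.1, -12.2, 40.6]
ft_force: [-3.2, -1.6, 11.2]
eef_pos: [501.1, -12.1, 40.3]
ft_force: [-5.0, -1.6, 19.6]
```

The force climbs sharply: the pedal is at its stop. Easing slightly to stay below the tipping force, then holding.

```bash
python3 -m creep '{"delta_pos":[[-0.003,0,-0.012],[0,0,0],[0,0,0],[0,0,0],[0,0,0],[0,0,0],[0,0,0],[0,0,0],[0,0,0],[0,0,0],[0,0,0],[0,0,0],[0,0,0],[0,0,0],[0,0,0]],"turn":[[0,0,0],[0,0,0],[0,0,0],[0,0,0],[0,0,0],[0,0,0],[0,0,0],[0,0,0],[0,0,0],[0,0,0],[0,0,0],[0,0,0],[0,0,0],[0,0,0],[0,0,0]],"hand":[0,0,0,0,0,0,0,0,0,0,0,0,0,0,0]}'|grep -E "eef|force|clock"
python3 -W ignore - <<'E'
from h import *
o=[]
for n in("top","side"):
    im=r.camera(n)["img"][60:260,200:400];o.append(cv2.resize(im,None,fx=2,fy=2))
cv2.imwrite("pics/p2.png",np.hstack(o)[:,:,::-1])
E
```

```text
clock: 8.88
eef_pos: [501.1, -12.2, 40.5]
ft_force: [-3.4, -1.1, 15.7]
```

View pics/p2.png

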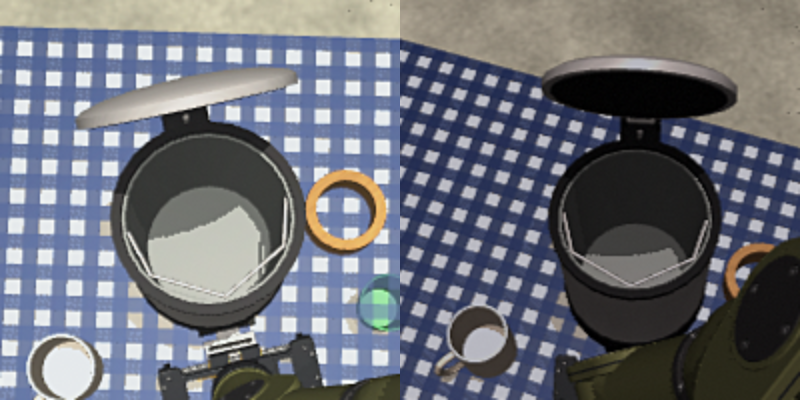

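The lid is fully open and the bin is unmoved. Holding another 1.7 s, then easing up at 12 mm/s.

```bash
python3 -m creep '{"delta_pos":[[0,0,0],[0,0,0],[0,0,0],[0,0,0],[0,0,0],[0,0,0],[0,0,0],[0,0,0],[0,0,0],[0,0,0],[0,0,0],[0,0,0],[0,0,0],[0,0,0],[0,0,0],[0,0,0],[0,0,0],[0,0,0],[0,0,0],[0,0,0]],"turn":[[0,0,0],[0,0,0],[0,0,0],[0,0,0],[0,0,0],[0,0,0],[0,0,0],[0,0,0],[0,0,0],[0,0,0],[0,0,0],[0,0,0],[0,0,0],[0,0,0],[0,0,0],[0,0,0],[0,0,0],[0,0,0],[0,0,0],[0,0,0]],"hand":[0,0,0,0,0,0,0,0,0,0,0,0,0,0,0,0,0,0,0,0]}'|grep -E "eef|force|clock"
python3 -m creep '{"delta_pos":[[-0.006,0,-0.024],[-0.006,0,-0.024],[-0.006,0,-0.024],[-0.006,0,-0.024],[-0.006,0,-0.024],[-0.006,0,-0.024],[-0.006,0,-0.024],[-0.006,0,-0.024],[-0.006,0,-0.024],[-0.006,0,-0.024],[-0.006,0,-0.024],[-0.006,0,-0.024],[-0.006,0,-0.024],[-0.006,0,-0.024],[-0.006,0,-0.024],[-0.006,0,-0.024],[-0.006,0,-0.024],[-0.006,0,-0.024]],"turn":[[0,0,0],[0,0,0],[0,0,0],[0,0,0],[0,0,0],[0,0,0],[0,0,0],[0,0,0],[0,0,0],[0,0,0],[0,0,0],[0,0,0],[0,0,0],[0,0,0],[0,0,0],[0,0,0],[0,0,0],[0,0,0]],"hand":[0,0,0,0,0,0,0,0,0,0,0,0,0,0,0,0,0,0]}'|grep -E "eef|force|clock"
python3 -m creep '{"delta_pos":[[-0.006,0,-0.024],[-0.006,0,-0.024],[-0.006,0,-0.024],[-0.006,0,-0.024],[-0.006,0,-0.024],[-0.006,0,-0.024],[-0.006,0,-0.024],[0,0,0],[0,0,0]],"turn":[[0,0,0],[0,0,0],[0,0,0],[0,0,0],[0,0,0],[0,0,0],[0,0,0],[0,0,0],[0,0,0]],"hand":[0,0,0,0,0,0,0,0,0]}'|grep -E "eef|force|clock"
python3 -W ignore -c "from h import *;tell(153,70)"
```

```text
clock: 10.65
eef_pos: [501.1, -12.1, 40.5]
ft_force: [-3.3, -1.6, 16.6]
clock: 12.15
eef_pos: [500.7, -12.3, 57.3]
ft_force: [-4.3, -0.5, 5.7]
clock: 12.9
eef_pos: [501.4, -12.2, 64.2]
ft_force: [-0.2, 0.6, -0.4]
R [[-0.937, -0.249, 0.245], [-0.243, 0.968, 0.054], [-0.251, -0.009, -0.968]] tip [506.8 -11.   42.9] tip d 152.3 lat -0.9 F [-0.2  0.6 -0.4] t 12.9 w 0.6605501594667182
tool shift [-0.152  0.016 -0.661] down/unit [0.251 0.009 0.968] q [ 0.3   0.94 -0.57  2.27  2.11  0.46 -0.29]
```

Released gently. Lifting and backing away from the bin, then checking.

```bash
python3 -m creep '{"delta_pos":[[-0.02,0,-0.08],[-0.05,0,-0.2],[-0.05,0,-0.2],[0,0,-0.2],[0.1,0,-0.3],[0.2,0,-0.3],[0.2,0,-0.3],[0.2,0,-0.2],[0,0,0],[0,0,0],[0,0,0],[0,0,0]],"turn":[[0,0,0],[0,0,0],[0,0,0],[0,0,0],[0,0,0],[0,0,0],[0,0,0],[0,0,0],[0,0,0],[0,0,0],[0,0,0],[0,0,0]],"hand":[0,0,0,0,0,0,0,0,0,0,0,0]}'|grep -E "eef|force|clock"
python3 -W ignore - <<'E'
from h import *
tell(153,70)
o=[]
for n,lid in(("top",(245,110,365,225)),("side",(265,120,370,212))):
    c=r.camera(n);im=c["img"];hsv=cv2.cvtColor(im,cv2.COLOR_RGB2HSV)
    low=((hsv[...,1]<60)&(hsv[...,2]>70)).astype(np.uint8)
    x0,y0,x1,y1=lid;m=np.zeros_like(low);m[y0:y1,x0:x1]=low[y0:y1,x0:x1]
    m=cv2.morphologyEx(m,cv2.MORPH_OPEN,np.ones((13,13),np.uint8))
    k=max(cv2.findContours(m,0,2)[0],key=cv2.contourArea)[:,0]
    P=np.array([plane(c,u,v,264)[:2] for u,v in k])
    q=np.linalg.lstsq(np.c_[2*P,np.ones(len(P))],(P**2).sum(1),rcond=None)[0]
    print(n,"lid",q[:2].round(1),2*np.sqrt(q[2]+q[0]**2+q[1]**2),cv2.boundingRect(k))
    o.append(cv2.resize(im[80:280,200:420],None,fx=1.8,fy=1.8))
cv2.imwrite("pics/end.png",np.hstack(o)[:,:,::-1])
E
```

```text
clock: 13.9
eef_pos: [462.3, -21.6, 127.1]
ft_force: [-0.4, -0.1, 0.2]
R [[-0.937, -0.249, 0.244], [-0.243, 0.968, 0.055], [-0.25, -0.008, -0.968]] tip [467.7 -20.4 105.8] tip d 192.5 lat -0.2 F [-0.4 -0.1  0.2] t 13.9 w 0.8879484860941405
tool shift [-0.732  0.013  1.112] down/unit [0.25  0.008 0.968] q [ 0.32  0.77 -0.55  2.36  2.05  0.37 -0.26]
top lid [653.   27.5] 211.6462934651792 (253, 110, 101, 108)
side lid [655.1  28.6] 210.28071177229805 (273, 126, 89, 82)
```

View pics/end.png

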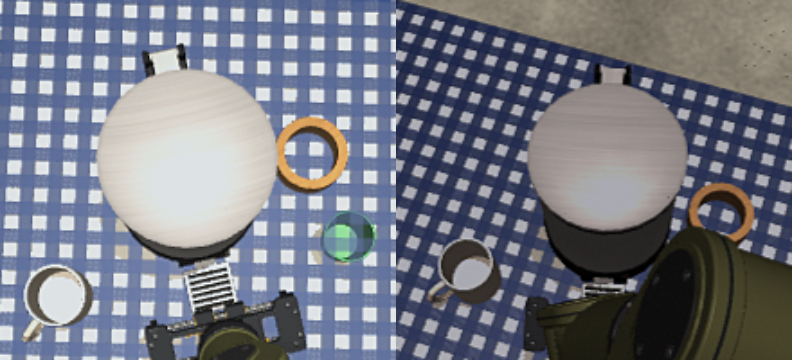

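The lid is shut with its outline matching the first pictures, the hand is clear, and the bystanders are in place.

```bash
python3 -c "from plant import r;print(r.hand_in())"
```

```text
the job is handed in; nothing more can be done
None
```

The bin works: I pressed its pedal to the stop, held the lid fully open, let it down gently, and handed the job in at about 14 s of the 53 s allowed.

- **Press:** I used closed fingertips with the hand leaning 15° away from the bin. The force rose sharply at the stop, to 19.6 N at most when read, which is below the 25 N that would tip the bin.
- **Hold:** I held the pedal at the stop for about 3 s at roughly 16 N. The pictures showed the lid fully open.
- **Release:** I eased the pedal up at about 12 mm/s, so the lid came down at roughly 0.7 rad/s by calculation. I did not measure the lid's speed directly. The fingers came off the pedal with no force left on them.
- **Last checks:** The lid is shut, and its fitted position matches the first pictures to about 0.1 mm, so the bin did not shift. The mug, tumbler and tape look undisturbed in the last pictures; I did not re-measure their positions. The hand is clear and the wrist force is near zero.

Until the stop, the pedal force read about 4.5 to 6 N, at or slightly below the 6 to 12 N in the brief. No other check disagreed.

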